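# Refit the hub stack of a vacuum cleaner's wheel

### The job

The vacuum cleaner lies on its side with one wheel's axle pointing up. Refit the loose hub parts on that axle in order of thickness: the thick white spacer first, down onto the wheel hub, then the thin steel washer on top of it, then the hub cap, pressed straight down against the sprung wheel until it snaps home under the axle's prongs and stays. Press gently, by feel, because the worn mount cracks if it is forced, let go of everything at the end and leave the other things on the bench alone.

Things in the scene. Friction and masses are not known exactly. Their poses are not given: they have to be found in the camera images.
- vacuum: white canister vacuum cleaner lying on its side, fixed, 370 mm long, 265 mm wide with handle and castor, hull 150 mm high. Origin on the bench under its upper wheel's axle, x towards its nose, z up. Tail radius 100 mm. Upper wheel: 150 mm across, tyre top 169 mm over the bench, hub 48 mm across, 6 mm above the tyre. Over 30 N on cleaner, wheel or axle, in any direction, cracks the worn mount.
- axle_seat (a point): nominal middle of the hub's top face, on the nominal axle axis, 175 mm above the bench, fixed to the hull, z up. The rubber mount is worn: hub and axle together really stand up to 8 mm higher or lower than this (not yielding), and the axle leans, tip up to 4 mm off to any side; it gives way sideways to 2 to 4 N and stays where pushed.
- spacer_mid (a point): middle of the thick spacer: white plastic ring, 40 mm outside, 20 mm bore, 16 mm thick, 30 g, lying flat on the bench, axis z; this point is on the axis half-way up (8 mm above its underside)
- washer_mid (a point): middle of the thin washer: steel ring, 40 mm outside, 20 mm bore, 6 mm thick, 40 g, lying flat, axis z; this point is on the axis half-way up (3 mm above its underside)
- cap_mid (a point): middle of the hub cap: grey plastic, round, 34 mm outside, 28 mm high, flat closed top, open below, standing on its open side, axis z, 25 g; this point lies on the axis 14 mm above its lower rim. Inside, 6 to 10 mm above that rim, a lip with a 13 mm bore snaps under the prongs; the skirt below it, 23 mm bore, goes over the axle end and rests on the washer.
- grease: bystander: small jar of grease, 56 mm across, 55 mm high; origin under it
- castor: bystander: small steel and rubber furniture castor lying on its side, about 85 mm long; origin under its wheel
- crevice_tool: bystander: black crevice nozzle, about 215 mm long, lying along its x
- screwdriver: bystander: screwdriver lying along its x
- torch: bystander: dark metal torch, 120 mm long, lying along its x
- dust_brush: bystander: black dusting brush, 85 mm by 36 mm, neck up, 68 mm high; origin under it
- seal: bystander: black rubber sealing ring, 60 mm outside, 40 mm bore, 7 mm thick, lying flat; not part of the hub
- cap: the same hub cap; origin mid of its lower rim. Fitting: the prongs give way at 5 to 10 N; the wheel sits on a wave spring that starts to yield at 4 N, takes 11 N at 2 mm, 15 N at 3 mm and is solid at 4 mm, 18 N. The cap snaps home once the wheel is pressed down some 2 mm: 14 to 18 N of push does it. Home, its lower rim is 1 to 2 mm below where it would lie on the unpressed stack.
- axle_tip (a point): nominal tip of the axle, 41.5 mm above axle_seat (same play). Grey plastic axle: 18 mm thick up to its 45-degree shoulder 20.5 to 22.5 mm above the hub face, then a 10 mm neck; at 30 mm above the hub face four sprung snap prongs with a flat underside, 16 mm across, tapering to a conical nose, 10.6 mm across at 36.5 mm and 3 mm at the tip.
- washer: the same thin washer; origin at the middle of its underside
- spacer: the same thick spacer; origin at the middle of its underside
Things that resemble listed ones, but are neither listed nor needed, are in the scene too. Of the things like the spacer, leave any that is green; of the rest the smaller one is meant. Of the things that look like the cap, take the one that is nearest to the robot's base at the start.

How it is judged:
By the outcome, as a careful person would: the job done as asked, in the order asked, and still so for the second after the job is handed in, with the robot touching nothing.
It also fails if it takes over 72 s, if anything falls off the work surface, if the arm or the gripper's body presses on something with over 40 N, if the wrist force passes 120 N, or if a joint passes its speed limit or range.

### The arm

A 7-joint arm with a two-finger parallel gripper is mounted at the origin on the work surface. World frame = base frame: x ahead of the robot, y to its left, z up, the work surface at z = 0. Lengths are in m, angles in rad, forces in N, time in s.
With the tool pointing down it reaches from about 0.4 to 0.85 m from the base axis. Payload 10.4 kg.
Tool frame: the origin (TCP) lies at the very end of the fingers, on their centre line; the grasp point (between the pads) lies 19 mm behind it (grasp_offset is the distance from the TCP to the grasp point, in m); z points along the fingers, y is the line along which they close (so a half turn about z gives the same grasp; the last joint's range is limited). The gripper opens to 85 mm and grips with 20 to 120 N. Pads are 22 mm wide; open, the fingers measure 114 mm over their backs; the gripper's body (76 mm by 85 mm) begins 54 mm behind the grasp point. The pads swing forward as they close: fully open they stand 13 mm farther back than shut.
Start: joints at [-1.144, 0.332, -0.065, 1.46, 0.022, 1.35, -0.088], TCP at [0.272, 0.563, 0.231] pointing down, gripper open.
Joint ranges: [-2.6, 2.6], [-0.5, 2.12], [-1.47, 1.34], [0.16, 2.42], [-1.27, 4.41], [0.06, 2.06], [-2.6, 2.6]. Speed limits (rad/s): [2.22, 2.22, 2.79, 2.79, 3.14, 3.14, 3.14].

### API

Orientations are given as a unit quaternion [x, y, z, w].
In Python, from workcell import * gives the robot as it stands.
- The arm moves only by the tool jog_arm, never from a script. Its argument "plan" is a list of rows, each a list of 3 entries, a list of its own where there are three numbers: the turn, a rotation vector about the tool's x, y, z in rad, then the shift along the tool's x, y, z in m, then the finger opening in m, from 0 to 0.0854. A call has 1 to 8 rows; each row is the pose to reach, as a shift and turn from the pose commanded when the call began, along the tool's axes at that moment; what a row does not reach only later rows make up. A row lasts 1/12 s, in which the tool goes at most 41.7 mm and 7.16 degrees, less where a joint would pass 70% of its speed; a pose out of reach is approached as far as the arm can. A call with a gripper value outside its range is refused whole. The fingers move at their own pace and stop on an object; "force" is the grip in N (left out, the last holds). Time passes only in rows, so rows that repeat a pose let the fingers close. It gives the time, the measured TCP pose, the force, the opening and the grip force at its end, in the units of the state.
- get_obs(): the state, without advancing time (a new reading comes with each control period).
- camera(name): name is "scene" or "top" or "wrist"; returns a dict with "img" (480x640x3 uint8, red, green, blue), "mtx" (3x3 intrinsics, pixels), "extrinsics" (4x4, takes a point from camera to world coordinates). Camera axes: x right, y down, z forward; pixel columns grow to the right and rows downward; lengths in m; the calibration is good to about 2 mm. A picture is of the moment at which its call begins. There is no depth.
- hand_in(): hands the job in; it is judged then, once.
The state is a dict: "clock": time; "joint_pos": joint angles; "joint_velocities": joint speeds; "tau": joint torques, N m; "position": TCP position; "ee_rot": TCP orientation; "ft_force": force on the tool from outside, world axes, zero at the start; "torque": the same for the moment, N m; "grip_width": opening from 0.0 (shut) to 1.0 (fully open); "grasp_force": force on a finger pad.
Only numpy, scipy, OpenCV 4.12 (cv2) and the standard library are available. Lean on these libraries where they do the work, as an engineer would, in place of code of your own. Each camera call takes 0.05 s, during which the arm holds its last target. There are 200 camera calls.

## Working session

There is one attempt and no reset: what is moved stays moved. The work goes in short steps, Python scripts to look and compute and a tool call to move; the robot and the scene stay as the last step left them, time stands still between calls to the robot, and variables do not carry over. Pictures are saved under pics/ and viewed, at most 10 in all, crops included, and the job is handed in when it is done.

Besides the shell and the picture viewer there is one more tool, called after ">>>" as name(argument=value, ...) on one line, values as JSON. jog_arm: Moves the arm, as the interface text tells. Its arguments: {"type":"object","properties":{"plan":{"type":"array"},"force":{"type":"number"}},"required":["plan"]}

```bash
mkdir -p pics; cat > h.py <<'E'
from workcell import *
import numpy as np, cv2
from scipy.spatial.transform import Rotation as R
def ray(c,u,v):
    E=np.array(c["extrinsics"]);K=np.array(c["mtx"])
    d=E[:3,:3]@np.linalg.inv(K)@np.array([u,v,1.]);return E[:3,3],d/np.linalg.norm(d)
def onz(c,u,v,z):
    o,d=ray(c,u,v);return o+d*(z-o[2])/d[2]
def tri(*rs):
    A=0;b=0
    for o,d in rs:
        P=np.eye(3)-np.outer(d,d);A=A+P;b=b+P@o
    x=np.linalg.solve(A,b);return x,[np.linalg.norm((np.eye(3)-np.outer(d,d))@(x-o)) for o,d in rs]
def proj(c,p):
    E=np.array(c["extrinsics"]);q=E[:3,:3].T@(np.array(p)-E[:3,3]);q=np.array(c["mtx"])@q;return q[:2]/q[2]
def totool(dw,o=None):
    o=o or get_obs();return R.from_quat(o["ee_rot"]).inv().apply(dw)
def snap(name,f):
    c=camera(name);cv2.imwrite(f"pics/{f}.png",cv2.cvtColor(c["img"],cv2.COLOR_RGB2BGR));np.save(f"pics/{f}.npy",c,allow_pickle=True);return c
def load(f): return np.load(f"pics/{f}.npy",allow_pickle=True).item()
E
python3 - <<'E'
from h import *
for n in("scene","top","wrist"):
    c=snap(n,n+"0");print(n,np.round(c["extrinsics"],3).tolist(),np.round(c["mtx"],1).tolist())
print(get_obs())
E
```

```text
scene [[-0.082, 0.717, -0.692, 1.279], [0.997, 0.06, -0.056, -0.008], [0.001, -0.695, -0.719, 0.852], [0.0, 0.0, 0.0, 1.0]] [[538.1, 0.0, 316.2], [0.0, 538.1, 240.2], [0.0, 0.0, 1.0]]
top [[0.003, -0.998, 0.06, 0.518], [-1.0, -0.003, 0.005, -0.099], [-0.005, -0.06, -0.998, 1.252], [0.0, 0.0, 0.0, 1.0]] [[608.2, 0.0, 319.7], [0.0, 608.2, 237.0], [0.0, 0.0, 1.0]]
wrist [[0.435, 0.853, 0.288, 0.197], [0.901, -0.411, -0.142, 0.598], [-0.003, 0.321, -0.947, 0.373], [0.0, 0.0, 0.0, 1.0]] [[411.0, 0.0, 318.2], [0.0, 411.0, 239.8], [0.0, 0.0, 1.0]]
{'clock': 0.15, 'joint_pos': array([-1.1436225 ,  0.33274374, -0.06470047,  1.4606944 ,  0.02161062,
        1.34987926, -0.0884802 ]), 'joint_velocities': array([-3.36896862e-04, -2.03074735e-03,  2.56762195e-04, -6.51457960e-05,
        9.86291974e-04, -7.00928721e-04,  3.07280989e-03]), 'tau': array([ 8.59741576e-04, -6.25823665e+01,  4.90740209e-02, -3.91853142e+01,
        1.62315537e-02,  7.50847219e-03,  1.16415012e-05]), 'position': array([0.27161687, 0.56261175, 0.23071384]), 'ee_rot': array([ 2.22977400e-01,  9.74823479e-01, -5.06663443e-04, -8.97099023e-05]), 'ft_force': array([0.20696266, 0.13596571, 0.14840247]), 'torque': array([ 0.00094736,  0.00421998, -0.02606675]), 'grasp_force': 0.0, 'grip_width': 0.9979289495077129}
```

View pics/top0.png

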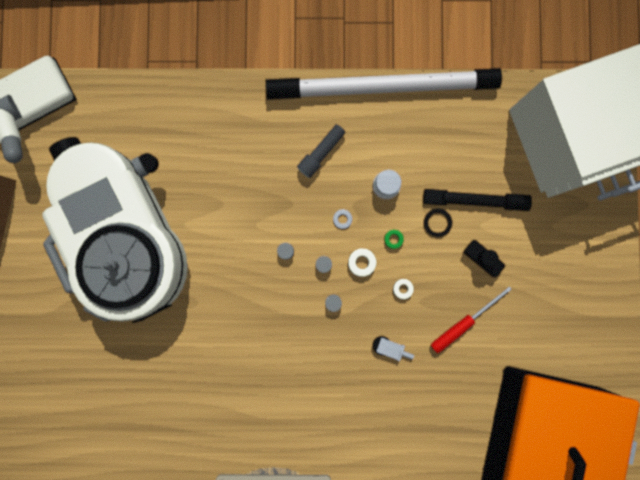

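View pics/scene0.png

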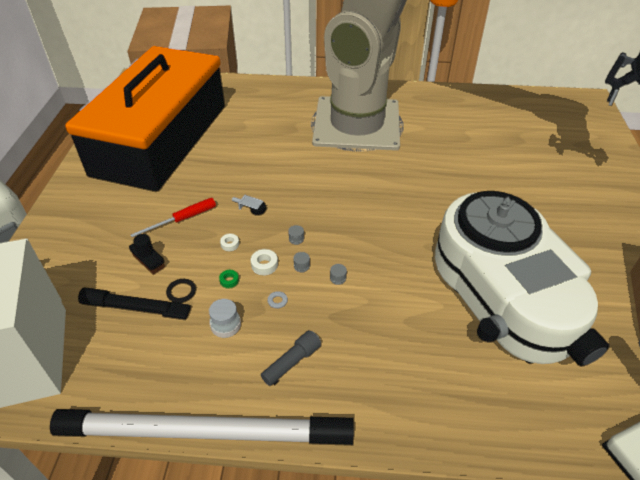

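The top view shows the small white spacer at (403,289), the large white decoy at (362,263), the green decoy at (394,239) and the steel washer at (342,219). Caps stand at (286,253), (323,266) and (333,303), and the axle is near (118,265). In the scene view the same things are at (230,242), (264,262), (229,279) and (277,299), with caps at (338,274), (302,262) and (297,235) and the axle tip near (505,203).

```bash
python3 - <<'E'
from h import *
t=load("top0");s=load("scene0")
def blob(c,u,v,r=16):
    h=cv2.cvtColor(c["img"],cv2.COLOR_RGB2HSV);m=((h[...,1]<70)&(h[...,2]>70)).astype(np.uint8)
    w=np.zeros_like(m);cv2.circle(w,(u,v),r,1,-1);m&=w
    cs,_=cv2.findContours(m,cv2.RETR_EXTERNAL,cv2.CHAIN_APPROX_NONE);k=max(cs,key=cv2.contourArea);x,y,ww,hh=cv2.boundingRect(k)
    M=cv2.moments(k);return M["m10"]/M["m00"],M["m01"]/M["m00"],ww,hh
for n,a,b in [("sp",(403,289),(230,242)),("big",(362,263),(264,262)),("wa",(342,219),(277,299)),("capA",(333,303),(297,235)),("capB",(323,266),(302,262)),("capC",(286,253),(338,274))]:
    p=blob(t,*a);q=blob(s,*b);x,r=tri(ray(t,*p[:2]),ray(s,*q[:2]));print(n,np.round(p,1),np.round(q,1),x.round(4),np.round(r,4),"base dist",np.hypot(*x[:2]).round(3))
a=cv2.resize(t["img"][205:325,60:200],None,fx=4,fy=4,interpolation=2);b=cv2.resize(s["img"][180:260,440:560],None,fx=4.5,fy=4.5,interpolation=2)
o=np.zeros((480,800,3),np.uint8);o[:480,:400]=a[:480,80:480];o[:360,400:800]=b[:360,70:470]
cv2.imwrite("pics/ax.png",o[...,::-1])
E
```

```text
sp [403.  288.8  21.   21. ] [229.2 242.   19.   17. ] [ 0.4883 -0.2621  0.0083] [0.0007 0.0007] base dist 0.554
big [361.8 262.3  29.   29. ] [263.9 261.6  27.   26. ] [ 0.5418 -0.178   0.012 ] [0.0008 0.0008] base dist 0.57
wa [342.2 218.7  20.   20. ] [277.1 299.3  21.   18. ] [ 0.6317 -0.1384  0.004 ] [0.0006 0.0006] base dist 0.647
capA [333.  302.9  17.   17. ] [295.9 234.3  15.   20. ] [ 0.4595 -0.1196  0.015 ] [0.0007 0.0007] base dist 0.475
capB [323.5 264.1  16.   17. ] [301.3 261.5  16.   20. ] [ 0.5379 -0.0998  0.0153] [0.0009 0.0009] base dist 0.547
capC [285.  250.8  17.   17. ] [337.8 273.6  17.   21. ] [ 0.5648 -0.0219  0.0153] [0.0005 0.0005] base dist 0.565
```

View pics/ax.png

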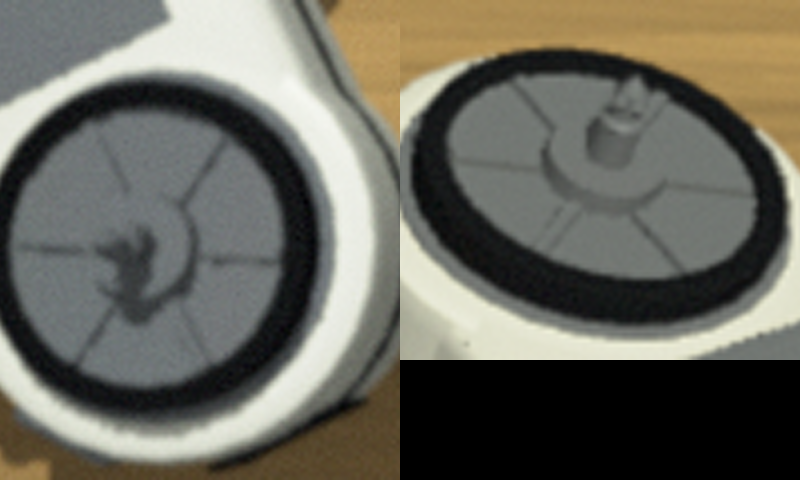

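>>> jog_arm(plan=[[[0, 0, 0], [-0.3, -0.044, -0.19], 0.06], [[0, 0, 0], [-0.3, -0.044, -0.19], 0.06], [[0, 0, 0], [-0.3, -0.044, -0.19], 0.06], [[0, 0, 0], [-0.3, -0.044, -0.19], 0.06], [[0, 0, 0], [-0.3, -0.044, -0.19], 0.06], [[0, 0, 0], [-0.3, -0.044, -0.19], 0.06], [[0, 0, 0], [-0.3, -0.044, -0.19], 0.06], [[0, 0, 0], [-0.3, -0.044, -0.19], 0.06]], force=40)

```text
clock: 0.82
position: [0.5066, 0.4031, 0.4094]
ee_rot: [0.223, 0.975, -0.0, -0.0]
ft_force: [-0.1, 1.4, 0.8]
grip_width: 0.702
grasp_force: 0.0
```

>>> jog_arm(plan=[[[0, 0, 0], [0, 0, 0], 0.06], [[0, 0, 0], [0, 0, 0], 0.06], [[0, 0, 0], [0, 0, 0], 0.06]])

```text
clock: 1.07
position: [0.5052, 0.4048, 0.4075]
ee_rot: [0.223, 0.975, -0.0, -0.001]
ft_force: [-0.1, 0.4, -1.3]
grip_width: 0.706
grasp_force: 0.0
```

```bash
python3 -c "
from h import *
snap('wrist','v1');print(get_obs()['position'],get_obs()['ee_rot'])"
```

```text
[0.50458353 0.40522691 0.40726579] [ 2.22272113e-01  9.74984273e-01 -4.31497163e-04 -7.67698192e-04]
```

>>> jog_arm(plan=[[[0, 0, 0], [0, -0.2, 0], 0.06], [[0, 0, 0], [0, -0.2, 0], 0.06], [[0, 0, 0], [0, -0.2, 0], 0.06], [[0, 0, 0], [0, -0.2, 0], 0.06], [[0, 0, 0], [0, -0.2, 0], 0.06], [[0, 0, 0], [0, -0.2, 0], 0.06], [[0, 0, 0], [0, -0.2, 0], 0.06], [[0, 0, 0], [0, -0.2, 0], 0.06]])

```text
clock: 1.78
position: [0.4178, 0.2255, 0.408]
ee_rot: [0.222, 0.975, 0.0, -0.0]
ft_force: [0.0, 0.5, -0.2]
grip_width: 0.702
grasp_force: 0.0
```

```bash
python3 -c "
from h import *
snap('wrist','v2');print(get_obs()['position'],get_obs()['ee_rot'],get_obs()['clock'])
o=np.hstack([load('v1')['img'],load('v2')['img']]);cv2.imwrite('pics/vv.png',cv2.resize(o,(800,300),interpolation=cv2.INTER_AREA)[...,::-1])"
```

```text
[0.41802107 0.22578438 0.40772452] [ 2.21716651e-01  9.75111049e-01 -2.26296626e-04 -3.43638317e-04] 1.8333
```

View pics/vv.png

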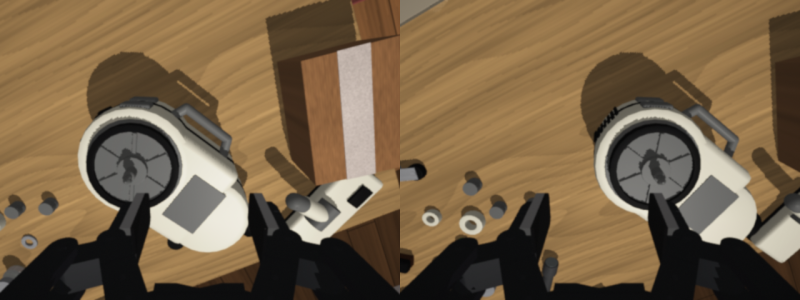

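The wheel is at full-resolution pixel (211,264) in v1 and (406,267) in v2, unobstructed by the fingers. I'll enlarge the hub in both.

```bash
python3 -c "
from h import *
a=load('v1')['img'][215:315,160:260];b=load('v2')['img'][215:315,355:455]
o=np.hstack([cv2.resize(x,(400,400),interpolation=2) for x in(a,b)]);cv2.imwrite('pics/vz.png',o[...,::-1])"
```

```text
(no output)
```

View pics/vz.png

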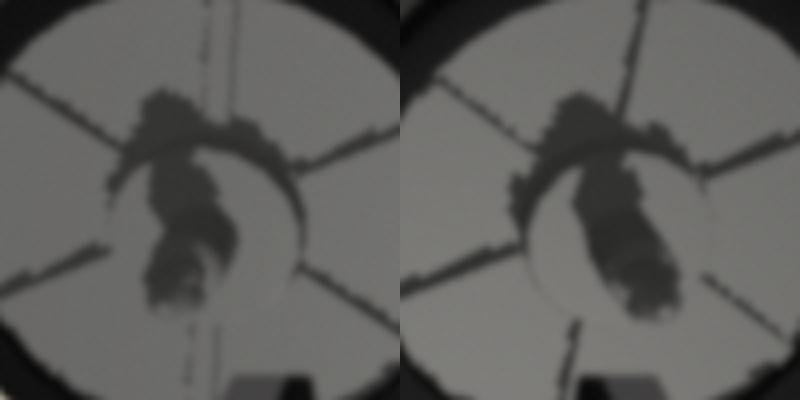

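The hub's top disc is centred near (211,273) in v1 and (409.5,273.5) in v2. The axle tip is near (204.5,287) and (418,287.5).

```bash
python3 -c "
from h import *
a=load('v1');b=load('v2');s=load('scene0')
print('tip',tri(ray(a,204.5,286.75),ray(b,418,287.5)),tri(ray(a,204.5,286.75),ray(b,418,287.5),ray(s,508,198.2)))
print('hub',tri(ray(a,211.25,272.75),ray(b,409.5,273.5)))
for p in((0.488,-.262,.016),):print(proj(b,p))
"
```

```text
tip (array([0.53224541, 0.27275183, 0.20069169]), [np.float64(7.609766728509434e-05), np.float64(7.60976672850775e-05)]) (array([0.52872083, 0.27525673, 0.20931707]), [np.float64(0.0018903263302855247), np.float64(0.002954926611868546), np.float64(0.001639507686039895)])
hub (array([0.53100116, 0.27174395, 0.16938237]), [np.float64(4.704924264623509e-05), np.float64(4.704924264638216e-05)])
[ 48.13276405 350.09013076]
```

>>> jog_arm(plan=[[[0, 0, 0], [-0.18, -0.27, 0.06], 0.06], [[0, 0, 0], [-0.18, -0.27, 0.06], 0.06], [[0, 0, 0], [-0.18, -0.27, 0.06], 0.06], [[0, 0, 0], [-0.18, -0.27, 0.06], 0.06], [[0, 0, 0], [-0.18, -0.27, 0.06], 0.06], [[0, 0, 0], [-0.18, -0.27, 0.06], 0.06], [[0, 0, 0], [-0.18, -0.27, 0.06], 0.06], [[0, 0, 0], [-0.18, -0.27, 0.06], 0.06]])

```text
clock: 2.5
position: [0.4638, -0.0984, 0.3475]
ee_rot: [0.222, 0.975, -0.001, -0.0]
ft_force: [1.6, -0.3, 0.1]
grip_width: 0.705
grasp_force: 0.0
```

>>> jog_arm(plan=[[[0, 0, 0], [-0.094, -0.14, 0.23], 0.06], [[0, 0, 0], [-0.094, -0.14, 0.23], 0.06], [[0, 0, 0], [-0.094, -0.14, 0.23], 0.06], [[0, 0, 0], [-0.094, -0.14, 0.23], 0.06], [[0, 0, 0], [-0.094, -0.14, 0.23], 0.06], [[0, 0, 0], [-0.094, -0.14, 0.23], 0.06], [[0, 0, 0], [-0.094, -0.14, 0.23], 0.06], [[0, 0, 0], [-0.094, -0.14, 0.23], 0.06]])

```text
clock: 3.17
position: [0.4842, -0.2658, 0.1116]
ee_rot: [0.224, 0.975, -0.002, -0.005]
ft_force: [-1.6, 0.1, -0.4]
grip_width: 0.704
grasp_force: 0.0
```

```bash
cat > look.py <<'E'
from h import *
import sys
# usage: look.py name z u v r : low-saturation blob in the wrist view near the expected world point
def find(c,p,r=60):
    h=cv2.cvtColor(c["img"],cv2.COLOR_RGB2HSV);m=((h[...,1]<70)&(h[...,2]>90)).astype(np.uint8)
    u,v=proj(c,p);w=np.zeros_like(m);cv2.circle(w,(int(u),int(v)),r,1,-1);m&=w
    cs,_=cv2.findContours(m,cv2.RETR_EXTERNAL,cv2.CHAIN_APPROX_NONE);k=max(cs,key=cv2.contourArea)
    e=cv2.fitEllipse(k);return e
if __name__=="__main__":
    n=sys.argv[1];p=np.array([float(a) for a in sys.argv[2:5]]);c=snap("wrist",n);o=get_obs()
    e=find(c,p);q=onz(c,*e[0],p[2]);print("ellipse",np.round(e[0],1),np.round(e[1],1),"pos",q.round(4),"tcp",o["position"].round(4),"clock",o["clock"],"tool shift",totool(q-o["position"],o).round(4))
E
python3 look.py s1 .488 -.262 .01
```

```text
ellipse [328.3 245.1] [62.9 64.1] pos [ 0.4887 -0.2625  0.01  ] tcp [ 0.4854 -0.2645  0.1143] clock 3.2167 tool shift [-0.0028  0.0036  0.1043]
```

View pics/s1.png

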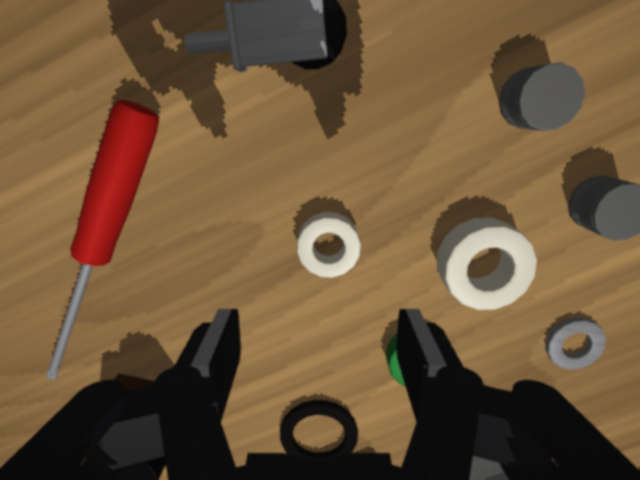

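The spacer sits at (328,245), between the open fingers. The large white ring at (490,264) and the green one at (395,360) are clear of them.

>>> jog_arm(plan=[[[0, 0, 0], [-0.002, 0.002, 0.04], 0.06], [[0, 0, 0], [-0.002, 0.002, 0.08], 0.06], [[0, 0, 0], [-0.002, 0.002, 0.105], 0.06], [[0, 0, 0], [-0.002, 0.002, 0.105], 0.06], [[0, 0, 0], [-0.002, 0.002, 0.105], 0.06]])

```text
clock: 3.63
position: [0.4903, -0.2619, 0.0135]
ee_rot: [0.222, 0.975, 0.0, -0.001]
ft_force: [-0.0, -0.2, 0.6]
grip_width: 0.703
grasp_force: 0.0
```

```bash
python3 look.py s2 .4887 -.2625 .01
```

```text
ellipse [317.1 314.3] [100.5 103.1] pos [ 0.4882 -0.2621  0.01  ] tcp [ 0.4913 -0.2627  0.0149] clock 3.6833 tool shift [ 0.0031 -0.0008  0.0049]
```

>>> jog_arm(plan=[[[0, 0, 0], [0.002, 0, 0.008], 0.06], [[0, 0, 0], [0.002, 0, 0.011], 0.055], [[0, 0, 0], [0.002, 0, 0.011], 0.03], [[0, 0, 0], [0.002, 0, 0.011], 0.03], [[0, 0, 0], [0.002, 0, 0.011], 0.03], [[0, 0, 0], [0.002, 0, 0.011], 0.03], [[0, 0, 0], [0.002, 0, 0.011], 0.03], [[0, 0, 0], [0.002, 0, 0.011], 0.03]], force=30)

```text
clock: 4.35
position: [0.4884, -0.2622, 0.0031]
ee_rot: [0.223, 0.975, 0.0, 0.0]
ft_force: [-1.4, 2.3, 6.5]
grip_width: 0.449
grasp_force: 30.7
```

>>> jog_arm(plan=[[[0, 0, 0], [0, 0, 0], 0.055], [[0, 0, 0], [0, 0, 0], 0.055], [[0, 0, 0], [0, 0, -0.005], 0.055], [[0, 0, 0], [0, 0, -0.005], 0.03], [[0, 0, 0], [0, 0, -0.005], 0.03], [[0, 0, 0], [0, 0, -0.005], 0.03], [[0, 0, 0], [0, 0, -0.005], 0.03], [[0, 0, 0], [0, 0, -0.005], 0.03]], force=30)

```text
clock: 5.02
position: [0.4883, -0.2625, 0.0081]
ee_rot: [0.223, 0.975, 0.0, 0.0]
ft_force: [-2.4, 1.8, 10.0]
grip_width: 0.443
grasp_force: 29.1
```

>>> jog_arm(plan=[[[0, 0, 0], [0, 0, 0], 0.03], [[0, 0, 0], [0, 0, -0.03], 0.03], [[0, 0, 0], [0, 0, -0.07], 0.03], [[0, 0, 0], [0, 0, -0.11], 0.03], [[0, 0, 0], [0, 0, -0.15], 0.03], [[0, 0, 0], [0, 0, -0.19], 0.03], [[0, 0, 0], [0, 0, -0.23], 0.03], [[0, 0, 0], [0, 0, -0.27], 0.03]])

```text
clock: 5.68
position: [0.4874, -0.2623, 0.2794]
ee_rot: [0.223, 0.975, 0.0, 0.0]
ft_force: [1.2, 0.3, -0.7]
grip_width: 0.445
grasp_force: 31.0
```

```bash
python3 -c "
from h import *
c=snap('wrist','s3');cv2.imwrite('pics/s3c.png',cv2.resize(c['img'][220:400,200:440],(720,540),interpolation=2)[...,::-1])"
```

```text
(no output)
```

View pics/s3c.png

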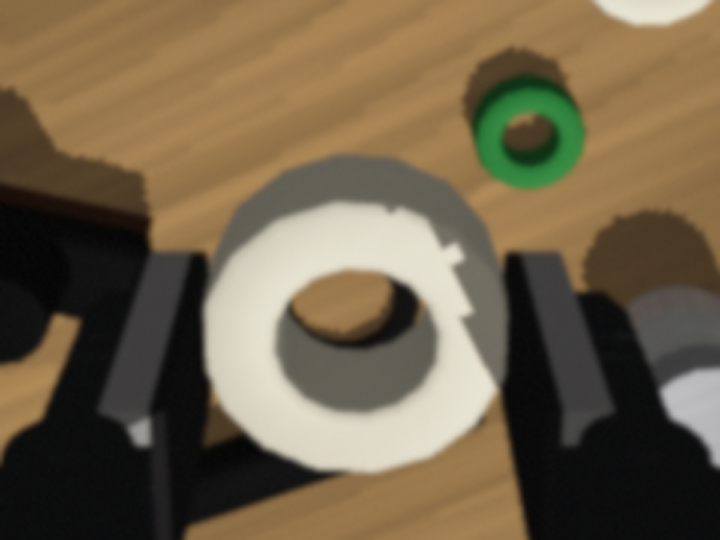

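The spacer is held level between the pads with its bore clear. Its top face is centred at full-resolution pixel (317,332).

>>> jog_arm(plan=[[[0, 0, 0], [0.072, 0.25, 0], 0.03], [[0, 0, 0], [0.072, 0.25, 0], 0.03], [[0, 0, 0], [0.072, 0.25, 0], 0.03], [[0, 0, 0], [0.072, 0.25, 0], 0.03], [[0, 0, 0], [0.072, 0.25, 0], 0.03], [[0, 0, 0], [0.072, 0.25, 0], 0.03], [[0, 0, 0], [0.072, 0.25, 0], 0.03], [[0, 0, 0], [0.072, 0.25, 0], 0.03]])

```text
clock: 6.4
position: [0.532, -0.0011, 0.2767]
ee_rot: [0.22, 0.976, 0.0, -0.0]
ft_force: [0.4, 0.0, -0.1]
grip_width: 0.438
grasp_force: 31.0
```

>>> jog_arm(plan=[[[0, 0, 0], [0.06, 0.19, 0], 0.03], [[0, 0, 0], [0.06, 0.19, 0], 0.03], [[0, 0, 0], [0.06, 0.19, 0], 0.03], [[0, 0, 0], [0.06, 0.19, 0], 0.03], [[0, 0, 0], [0.06, 0.19, 0], 0.03], [[0, 0, 0], [0.06, 0.19, 0], 0.03], [[0, 0, 0], [0.06, 0.19, 0], 0.03]])

```text
clock: 6.98
position: [0.5603, 0.1926, 0.2766]
ee_rot: [0.222, 0.975, -0.001, -0.0]
ft_force: [-0.7, -1.1, -0.6]
grip_width: 0.442
grasp_force: 31.0
```

```bash
python3 -c "
from h import *
snap('wrist','a1');print(get_obs()['position'],get_obs()['clock'])"
```

```text
[0.56065242 0.19047534 0.27691293] 7.0333
```

>>> jog_arm(plan=[[[0, 0, 0], [0, 0.06, 0], 0.03], [[0, 0, 0], [0, 0.08, 0], 0.03], [[0, 0, 0], [0, 0.1, 0], 0.03], [[0, 0, 0], [0, 0.1, 0], 0.03], [[0, 0, 0], [0, 0.1, 0], 0.03], [[0, 0, 0], [0, 0.1, 0], 0.03]])

```text
clock: 7.53
position: [0.6046, 0.2787, 0.2776]
ee_rot: [0.225, 0.974, -0.0, 0.0]
ft_force: [1.0, -0.7, 0.1]
grip_width: 0.447
grasp_force: 31.0
```

```bash
python3 -c "
from h import *
b=snap('wrist','a2');print(get_obs()['position'],get_obs()['clock'])
a=load('a1');o=[]
for c in(a,b):
    u,v=proj(c,(.531,.272,.19)).astype(int);print(u,v);x0,y0=u-50,max(v-60,0);print(x0,y0);o.append(cv2.resize(c['img'][y0:y0+100,x0:x0+100],(400,400),interpolation=2))
cv2.imwrite('pics/az.png',np.hstack(o)[...,::-1])"
```

```text
[0.60451973 0.27870483 0.2778724 ] 7.5833
428 142
378 82
249 137
199 77
```

View pics/az.png

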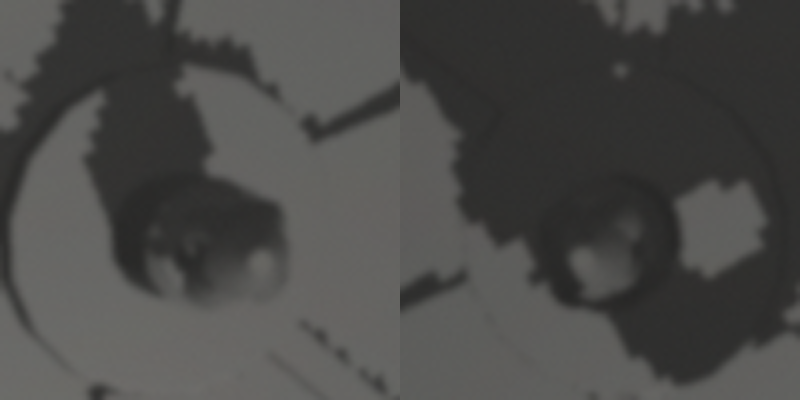

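In a1 the prong head is at full-resolution pixel (432,144) and the hub centre near (419,139). In a2 they are at (251,139.5) and (254,134).

```bash
python3 -c "
from h import *
a=load('a1');b=load('a2')
print('tip',tri(ray(a,432.25,144),ray(b,251,139.5)))
print('hub',tri(ray(a,419.25,139),ray(b,254.25,134)))
o=get_obs()
for z in (.2,.205):
  p=(onz(a,432.25,144,z)+onz(b,251,139.5,z))/2;print(p,totool(p-o['position'],o))
"
```

```text
tip (array([0.53206707, 0.27291434, 0.19320546]), [np.float64(0.0001664513105455226), np.float64(0.00016645131054538964)])
hub (array([0.53055718, 0.27177723, 0.17000051]), [np.float64(8.365409902200511e-05), np.float64(8.365409902211262e-05)])
[0.53134359 0.27285893 0.2       ] [ 0.06330677 -0.03728072  0.07781667]
[0.53081228 0.27282029 0.205     ] [ 0.06376269 -0.03754882  0.07281627]
```

```bash
python3 -c "
from h import *
c=load('s3');p=onz(c,317.3,332.3,.2874+.0);print(p, p-np.array([.4874,-.2623,.2794]));print(totool(p-np.array([.4874,-.2623,.2794])))
E=np.array(c['extrinsics']);print(E[:3,3]-np.array([.4874,-.2623,.2794]))
"
```

```text
[ 0.48639251 -0.26282866  0.2874    ] [-0.00100749 -0.00052866  0.008     ]
[ 0.0006666  -0.00091759 -0.00800051]
[-0.0744091   0.03553059  0.14192033]
```

>>> jog_arm(plan=[[[0, 0, 0], [0.03, -0.02, 0], 0.03], [[0, 0, 0], [0.063, -0.037, 0], 0.03], [[0, 0, 0], [0.063, -0.037, 0], 0.03], [[0, 0, 0], [0.063, -0.037, 0.02], 0.03], [[0, 0, 0], [0.063, -0.037, 0.025], 0.03], [[0, 0, 0], [0.063, -0.037, 0.025], 0.03], [[0, 0, 0], [0.063, -0.037, 0.025], 0.03]])

```text
clock: 8.17
position: [0.5314, 0.2746, 0.2527]
ee_rot: [0.224, 0.975, -0.0, 0.0]
ft_force: [0.5, -0.2, 0.2]
grip_width: 0.444
grasp_force: 31.0
```

>>> jog_arm(plan=[[[0, 0, 0], [-0.001, -0.0015, 0.02], 0.03], [[0, 0, 0], [-0.001, -0.0015, 0.03], 0.03], [[0, 0, 0], [-0.001, -0.0015, 0.036], 0.03], [[0, 0, 0], [-0.001, -0.0015, 0.042], 0.03], [[0, 0, 0], [-0.001, -0.0015, 0.048], 0.03], [[0, 0, 0], [-0.001, -0.0015, 0.053], 0.03], [[0, 0, 0], [-0.001, -0.0015, 0.053], 0.03]])

```text
clock: 8.75
position: [0.531, 0.2736, 0.1984]
ee_rot: [0.223, 0.975, -0.0, -0.0]
ft_force: [0.5, -1.1, -0.2]
grip_width: 0.444
grasp_force: 31.0
```

>>> jog_arm(plan=[[[0, 0, 0], [0, -0.0005, 0.004], 0.03], [[0, 0, 0], [0, -0.0005, 0.007], 0.03], [[0, 0, 0], [0, -0.0005, 0.01], 0.03], [[0, 0, 0], [0, -0.0005, 0.013], 0.03], [[0, 0, 0], [0, -0.0005, 0.015], 0.03], [[0, 0, 0], [0, -0.0005, 0.015], 0.03]])

```text
clock: 9.25
position: [0.5309, 0.2732, 0.1838]
ee_rot: [0.223, 0.975, -0.0, -0.0]
ft_force: [-1.3, -0.8, 0.2]
grip_width: 0.442
grasp_force: 31.0
```

>>> jog_arm(plan=[[[0, 0, 0], [0, 0, 0.002], 0.03], [[0, 0, 0], [0, 0, 0.004], 0.03], [[0, 0, 0], [0, 0, 0.004], 0.03]])

```text
clock: 9.5
position: [0.5313, 0.2733, 0.1805]
ee_rot: [0.223, 0.975, 0.0, 0.0]
ft_force: [-0.6, -0.7, 4.9]
grip_width: 0.443
grasp_force: 31.5
```

>>> jog_arm(plan=[[[0, 0, 0], [0, 0, 0.001], 0.03], [[0, 0, 0], [0, 0, 0.0015], 0.03], [[0, 0, 0], [0, 0, 0.0015], 0.03]])

```text
clock: 9.75
position: [0.5314, 0.2733, 0.1797]
ee_rot: [0.223, 0.975, 0.0, 0.0]
ft_force: [-1.4, -1.2, 7.5]
grip_width: 0.438
grasp_force: 31.7
```

>>> jog_arm(plan=[[[0, 0, 0], [0, 0, -0.001], 0.06], [[0, 0, 0], [0, 0, -0.001], 0.06], [[0, 0, 0], [0, 0, -0.001], 0.06], [[0, 0, 0], [0, 0, -0.03], 0.06], [[0, 0, 0], [0, 0, -0.07], 0.06], [[0, 0, 0], [0, 0, -0.1], 0.06], [[0, 0, 0], [0, 0, -0.1], 0.06], [[0, 0, 0], [0, 0, -0.1], 0.06]])

```text
clock: 10.42
position: [0.5318, 0.2736, 0.2805]
ee_rot: [0.223, 0.975, 0.001, 0.001]
ft_force: [-0.9, -0.1, -1.3]
grip_width: 0.699
grasp_force: 0.0
```

```bash
python3 -c "
from h import *
c=snap('wrist','p1');o=get_obs();print(o['position'],o['clock'])
import look
for z in(.186,.189):
  e=look.find(c,(.531,.272,z));print(e,onz(c,*e[0],z))"
```

```text
[0.5310797  0.27339337 0.27873915] 10.4667
((315.907958984375, 251.17132568359375), (102.00865936279297, 113.88228607177734), 86.84587860107422) [0.53566187 0.26964078 0.186     ]
((315.860107421875, 251.9143829345703), (102.61296081542969, 113.87275695800781), 86.29251098632812) [0.53508346 0.26990272 0.189     ]
```

View pics/p1.png

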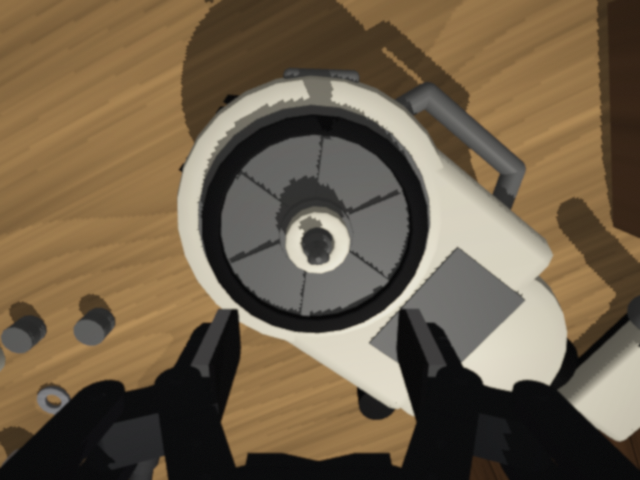

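The spacer lies level on the hub with its ring centred at (317,240) and the axle through its bore. Next is the washer.

>>> jog_arm(plan=[[[0, 0, 0], [-0.2, -0.24, 0], 0.06], [[0, 0, 0], [-0.2, -0.24, 0], 0.06], [[0, 0, 0], [-0.2, -0.24, 0], 0.06], [[0, 0, 0], [-0.2, -0.24, 0], 0.06], [[0, 0, 0], [-0.2, -0.24, 0], 0.06], [[0, 0, 0], [-0.2, -0.24, 0], 0.06], [[0, 0, 0], [-0.2, -0.24, 0], 0.06], [[0, 0, 0], [-0.2, -0.24, 0], 0.06]])

```text
clock: 11.13
position: [0.6063, -0.036, 0.2772]
ee_rot: [0.226, 0.974, -0.001, -0.001]
ft_force: [0.7, -0.3, 1.2]
grip_width: 0.701
grasp_force: 0.0
```

>>> jog_arm(plan=[[[0, 0, 0], [-0.069, -0.087, 0.16], 0.06], [[0, 0, 0], [-0.069, -0.087, 0.16], 0.06], [[0, 0, 0], [-0.069, -0.087, 0.16], 0.06], [[0, 0, 0], [-0.069, -0.087, 0.16], 0.06], [[0, 0, 0], [-0.069, -0.087, 0.16], 0.06], [[0, 0, 0], [-0.069, -0.087, 0.16], 0.06], [[0, 0, 0], [-0.069, -0.087, 0.16], 0.06]])

```text
clock: 11.72
position: [0.6293, -0.1388, 0.1161]
ee_rot: [0.224, 0.975, -0.001, -0.002]
ft_force: [0.5, -0.2, 0.1]
grip_width: 0.7
grasp_force: 0.0
```

```bash
python3 look.py w1 .6317 -.1384 .005
```

```text
ellipse [321.1 238.7] [55.7 59.6] pos [ 0.6315 -0.139   0.005 ] tcp [ 0.6307 -0.1377  0.118 ] clock 11.7667 tool shift [-0.0015 -0.0008  0.113 ]
```

>>> jog_arm(plan=[[[0, 0, 0], [-0.0015, -0.001, 0.04], 0.05], [[0, 0, 0], [-0.0015, -0.001, 0.08], 0.05], [[0, 0, 0], [-0.0015, -0.001, 0.105], 0.05], [[0, 0, 0], [-0.0015, -0.001, 0.11], 0.05], [[0, 0, 0], [-0.0015, -0.001, 0.11], 0.05], [[0, 0, 0], [-0.0015, -0.001, 0.11], 0.05]])

```text
clock: 12.27
position: [0.6336, -0.1392, 0.0111]
ee_rot: [0.223, 0.975, 0.0, 0.001]
ft_force: [0.5, -0.8, 1.5]
grip_width: 0.586
grasp_force: 0.0
```

```bash
python3 look.py w2 .6315 -.139 .005
```

```text
ellipse [318.2 309.8] [84.9 95.6] pos [ 0.6311 -0.1387  0.005 ] tcp [ 0.634  -0.1395  0.0116] clock 12.3167 tool shift [ 0.0029 -0.0005  0.0066]
```

>>> jog_arm(plan=[[[0, 0, 0], [0.0025, -0.0005, 0.005], 0.05], [[0, 0, 0], [0.0025, -0.0005, 0.008], 0.05], [[0, 0, 0], [0.0025, -0.0005, 0.008], 0.05]])

```text
clock: 12.57
position: [0.6296, -0.1388, 0.001]
ee_rot: [0.223, 0.975, 0.0, 0.0]
ft_force: [-1.7, -0.4, -0.6]
grip_width: 0.586
grasp_force: 0.0
```

>>> jog_arm(plan=[[[0, 0, 0], [0, 0, 0.002], 0.05], [[0, 0, 0], [0, 0, 0.003], 0.05], [[0, 0, 0], [0, 0, 0.003], 0.05]])

```text
clock: 12.82
position: [0.6295, -0.139, -0.0024]
ee_rot: [0.223, 0.975, 0.0, -0.0]
ft_force: [-0.6, 0.7, -0.5]
grip_width: 0.585
grasp_force: 0.0
```

>>> jog_arm(plan=[[[0, 0, 0], [-0.0015, 0, -0.0005], 0.045], [[0, 0, 0], [-0.0015, 0, -0.0005], 0.03], [[0, 0, 0], [-0.0015, 0, -0.0005], 0.03], [[0, 0, 0], [-0.0015, 0, -0.0005], 0.03], [[0, 0, 0], [-0.0015, 0, -0.0005], 0.03], [[0, 0, 0], [-0.0015, 0, -0.0005], 0.03]], force=30)

```text
clock: 13.32
position: [0.6317, -0.14, -0.001]
ee_rot: [0.223, 0.975, 0.0, 0.001]
ft_force: [-0.4, 0.3, 5.9]
grip_width: 0.444
grasp_force: 32.4
```

>>> jog_arm(plan=[[[0, 0, 0], [0, 0, -0.02], 0.03], [[0, 0, 0], [0, 0, -0.06], 0.03], [[0, 0, 0], [0, 0, -0.1], 0.03], [[0, 0, 0], [0, 0, -0.14], 0.03], [[0, 0, 0], [0, 0, -0.18], 0.03], [[0, 0, 0], [0, 0, -0.22], 0.03], [[0, 0, 0], [0, 0, -0.26], 0.03], [[0, 0, 0], [0.02, 0.02, -0.27], 0.03]])

```text
clock: 13.98
position: [0.6232, -0.1192, 0.2753]
ee_rot: [0.227, 0.974, -0.001, 0.005]
ft_force: [1.0, -2.0, 1.3]
grip_width: 0.442
grasp_force: 30.3
```

>>> jog_arm(plan=[[[0, 0, 0], [0.18, 0.22, 0], 0.03], [[0, 0, 0], [0.18, 0.22, 0], 0.03], [[0, 0, 0], [0.18, 0.22, 0], 0.03], [[0, 0, 0], [0.18, 0.22, 0], 0.03], [[0, 0, 0], [0.18, 0.22, 0], 0.03], [[0, 0, 0], [0.18, 0.22, 0], 0.03], [[0, 0, 0], [0.18, 0.22, 0], 0.03], [[0, 0, 0], [0.18, 0.22, 0], 0.03]])

```text
clock: 14.65
position: [0.5525, 0.1724, 0.2677]
ee_rot: [0.218, 0.976, 0.001, -0.001]
ft_force: [0.1, 0.7, -0.4]
grip_width: 0.448
grasp_force: 30.3
```

>>> jog_arm(plan=[[[0, 0, 0], [0.07, 0.088, 0], 0.03], [[0, 0, 0], [0.07, 0.088, 0], 0.03], [[0, 0, 0], [0.07, 0.088, 0], 0.03], [[0, 0, 0], [0.07, 0.088, 0], 0.03], [[0, 0, 0], [0.07, 0.088, 0], 0.03], [[0, 0, 0], [0.07, 0.088, 0], 0.03]])

```text
clock: 15.15
position: [0.5308, 0.272, 0.2682]
ee_rot: [0.223, 0.975, -0.0, 0.0]
ft_force: [-0.1, -0.9, -0.4]
grip_width: 0.445
grasp_force: 30.3
```

```bash
python3 - <<'E'
from h import *
c=snap('wrist','w3');o=get_obs();print(o['position'],o['grip_width'],o['clock'])
u,v=proj(c,(.5313,.273,.2));print('axle at',u,v)
h=cv2.cvtColor(c["img"],cv2.COLOR_RGB2HSV);m=((h[...,1]<70)&(h[...,2]>110)).astype(np.uint8);m[:290]=0;m[390:]=0;m[:,:255]=0;m[:,380:]=0
cs,_=cv2.findContours(m,0,1);k=max(cs,key=cv2.contourArea);e=cv2.fitEllipse(k);print(e,totool(onz(c,*e[0],o['position'][2]+.007)-o['position'],o))
E
```

```text
[0.53106518 0.2714105  0.26831851] 0.4466872386139749 15.2
axle at 321.70050658067476 259.14006842474066
((320.7054748535156, 337.4748229980469), (83.55455780029297, 121.04534912109375), 134.323974609375) [-0.00160925  0.00073945 -0.00699959]
```

>>> jog_arm(plan=[[[0, 0, 0], [0, 0.0015, 0.025], 0.03], [[0, 0, 0], [0, 0.0015, 0.04], 0.03], [[0, 0, 0], [0, 0.0015, 0.048], 0.03], [[0, 0, 0], [0, 0.0015, 0.054], 0.03], [[0, 0, 0], [0, 0.0015, 0.06], 0.03], [[0, 0, 0], [0, 0.0015, 0.066], 0.03], [[0, 0, 0], [0, 0.0015, 0.068], 0.03], [[0, 0, 0], [0, 0.0015, 0.068], 0.03]])

```text
clock: 15.87
position: [0.5311, 0.2743, 0.2002]
ee_rot: [0.223, 0.975, -0.0, -0.0]
ft_force: [-0.4, -0.4, -1.0]
grip_width: 0.446
grasp_force: 30.3
```

>>> jog_arm(plan=[[[0, 0, 0], [0, 0, 0.003], 0.03], [[0, 0, 0], [0, 0, 0.006], 0.03], [[0, 0, 0], [0, 0, 0.008], 0.03], [[0, 0, 0], [0, 0, 0.008], 0.03]])

```text
clock: 16.2
position: [0.5309, 0.2743, 0.1919]
ee_rot: [0.223, 0.975, -0.0, -0.0]
ft_force: [-0.4, 0.5, -0.3]
grip_width: 0.445
grasp_force: 30.3
```

>>> jog_arm(plan=[[[0, 0, 0], [0, 0, 0.0015], 0.03], [[0, 0, 0], [0, 0, 0.0025], 0.03], [[0, 0, 0], [0, 0, 0.0025], 0.03]])

```text
clock: 16.45
position: [0.5311, 0.2743, 0.1897]
ee_rot: [0.223, 0.975, -0.0, -0.0]
ft_force: [0.5, 0.2, -1.0]
grip_width: 0.442
grasp_force: 30.3
```

>>> jog_arm(plan=[[[0, 0, 0], [0, 0, 0.001], 0.03], [[0, 0, 0], [0, 0, 0.001], 0.03], [[0, 0, 0], [0, 0, 0.001], 0.03]])

```text
clock: 16.7
position: [0.5311, 0.2744, 0.1888]
ee_rot: [0.223, 0.975, 0.0, 0.0]
ft_force: [-0.0, -0.0, 0.2]
grip_width: 0.445
grasp_force: 30.3
```

>>> jog_arm(plan=[[[0, 0, 0], [0, 0, 0.001], 0.03], [[0, 0, 0], [0, 0, 0.0015], 0.03], [[0, 0, 0], [0, 0, 0.0015], 0.03]])

```text
clock: 16.95
position: [0.5313, 0.2744, 0.1876]
ee_rot: [0.223, 0.975, 0.0, 0.0]
ft_force: [-0.5, -0.6, 2.8]
grip_width: 0.442
grasp_force: 31.8
```

>>> jog_arm(plan=[[[0, 0, 0], [0, 0, 0.001], 0.03], [[0, 0, 0], [0, 0, 0.001], 0.03], [[0, 0, 0], [0, 0, 0.001], 0.03]])

```text
clock: 17.2
position: [0.5313, 0.2743, 0.1868]
ee_rot: [0.223, 0.975, 0.0, 0.0]
ft_force: [-0.2, -1.7, 5.9]
grip_width: 0.44
grasp_force: 32.5
```

>>> jog_arm(plan=[[[0, 0, 0], [0, 0, -0.001], 0.06], [[0, 0, 0], [0, 0, -0.001], 0.06], [[0, 0, 0], [0, 0, -0.001], 0.06], [[0, 0, 0], [0, 0, -0.03], 0.06], [[0, 0, 0], [0, 0, -0.07], 0.06], [[0, 0, 0], [0, 0, -0.1], 0.06], [[0, 0, 0], [0, 0, -0.1], 0.06], [[0, 0, 0], [0, 0, -0.1], 0.06]])

```text
clock: 17.87
position: [0.5317, 0.2748, 0.288]
ee_rot: [0.223, 0.975, 0.001, 0.001]
ft_force: [0.4, -0.3, -1.4]
grip_width: 0.702
grasp_force: 0.0
```

```bash
python3 - <<'E'
from h import *
c=snap('wrist','p2');o=get_obs();print(o['position'],o['clock'])
import look
h=cv2.cvtColor(c["img"],cv2.COLOR_RGB2HSV)
u,v=proj(c,(.531,.273,.195)).astype(int);print(u,v)
g=h[v-45:v+45:5,u-45:u+45:5];print(g[...,2])
E
```

```text
[0.53102145 0.27459083 0.2861847 ] 17.9167
315 244
[[103  90  46  50  50  49  44  45  48  49  47  44  47  55  78 107 108 107]
 [103  70  50  47  46  47  50  51  66  70  64  55  50  44  50 106 102  89]
 [104  60  50  48  48  51  88  99 101 104 101 100  87  54  56  57  50  84]
 [104  85  50  47  54  95  87  96 113 120 113  81  97  97  63  76 109 110]
 [105  94  49  50  89  97 137 145 149 149 147 143 133  95 104 108 110 110]
 [104  87  48  56 100 136 145 126  74 123 154 157 154 147 129 111 106 112]
 [105 104  55  74 142 154 130  65  48  47  62 156 158 151 137 140 104 111]
 [105 105  97 116 147 162  89  46  49  49  54  62 156 162 160 127 104 112]
 [ 63  54  90 137 149 160  88  48  46  43  46  71 100 160 164 141 111 113]
 [ 85 105 102 142 153 159 142  48  47  47  48  73  89 158 165 135 112 114]
 [106 106 106 138 152 158  91  78  49  48  55  73 107 164 173 131  66  96]
 [106 107 107 124 148 152 130  71  59  92  77  70 150 170 181 116 114  73]
 [107 107 107 110 147 151 151 133  80  93  99 133 164 178 155 116 116 116]
 [107 108 108 109 117 152 155 156 156 157 161 170 181 162 116 116 116 117]
 [107 108 109 109 111 113 148 163 167 172 178 179 136 117 117 117 118 117]
 [108 108 109 110 111 112 113 106 121 121 118 116 116 118 118 118 118 119]
 [108 109 109 110 112 112 109 111 114 115 116 116 118 118 118 119 119 119]
 [108 109 110 111 111 112  92 113 115 116 116 117 117 119 119 119 120 120]]
```

>>> jog_arm(plan=[[[0, 0, 0], [-0.08, -0.29, 0], 0.06], [[0, 0, 0], [-0.08, -0.29, 0], 0.06], [[0, 0, 0], [-0.08, -0.29, 0], 0.06], [[0, 0, 0], [-0.08, -0.29, 0], 0.06], [[0, 0, 0], [-0.08, -0.29, 0], 0.06], [[0, 0, 0], [-0.08, -0.29, 0], 0.06], [[0, 0, 0], [-0.08, -0.29, 0], 0.06], [[0, 0, 0], [-0.08, -0.29, 0], 0.06]])

```text
clock: 18.58
position: [0.4751, -0.0285, 0.2853]
ee_rot: [0.227, 0.974, -0.001, -0.001]
ft_force: [0.6, -0.8, -0.2]
grip_width: 0.704
grasp_force: 0.0
```

>>> jog_arm(plan=[[[0, 0, 0], [-0.027, -0.096, 0.165], 0.06], [[0, 0, 0], [-0.027, -0.096, 0.165], 0.06], [[0, 0, 0], [-0.027, -0.096, 0.165], 0.06], [[0, 0, 0], [-0.027, -0.096, 0.165], 0.06], [[0, 0, 0], [-0.027, -0.096, 0.165], 0.06], [[0, 0, 0], [-0.027, -0.096, 0.165], 0.06], [[0, 0, 0], [-0.027, -0.096, 0.165], 0.06]])

```text
clock: 19.17
position: [0.4581, -0.1198, 0.1198]
ee_rot: [0.224, 0.975, -0.001, -0.002]
ft_force: [0.4, 0.9, 0.7]
grip_width: 0.705
grasp_force: 0.0
```

```bash
cat > cap.py <<'E'
from h import *
import sys
c=snap("wrist",sys.argv[1]);o=get_obs()
h=cv2.cvtColor(c["img"],cv2.COLOR_RGB2HSV);m=((h[...,1]<70)&(h[...,2]>int(sys.argv[2]))).astype(np.uint8)
u,v=proj(c,(.4595,-.1196,.028));w=np.zeros_like(m);cv2.circle(w,(int(u),int(v)),60,1,-1);m&=w
k=max(cv2.findContours(m,0,1)[0],key=cv2.contourArea);e=cv2.fitEllipse(k);q=onz(c,*e[0],.028)
print((u,v),np.round(e[0]+e[1],1),q.round(4),"tcp",o["position"].round(4),o["clock"],totool(q-o["position"],o).round(4))
print(h[int(v)-50:int(v)+50:5,int(u)-40:int(u)+40:6,2])
E
python3 cap.py c1 75
```

```text
(np.float64(321.2522778428141), np.float64(247.26604837007346)) [320.7 247.9  49.8  53.7] [ 0.4597 -0.1201  0.028 ] tcp [ 0.4594 -0.1192  0.1211] 19.2167 [-0.0008 -0.0006  0.0931]
[[134 127  66  65  71  76  77  80  83 162 158 159 158 154]
 [130 100  69  76  76  79  82  82  81 142 159 156 154 154]
 [130  76  76  77  81  83  81  81  81  86 154 153 157 156]
 [141 100  80  82  83  69  53  49  68  79 153 156 156 158]
 [154  98  82  82  52  43  42  42  43  46 102 158 157 154]
 [161 153  82  69  43  46  55  66  45  42  73 154 153 150]
 [160 159  81  41  69 102 104 104 105  90  41 150 147 144]
 [156 153 138  62 101 103 105 105 106 106  83 138 143 141]
 [153 154 149 100 102 104 105 105 107 107 109 114 141 139]
 [155 155 140 101 103 105 106 106 108 109 110  99 137 138]
 [156 154 129 103 105 106 107 108 109 109 111 109 142 150]
 [150 153 134 103 104 106 108 109 110 111 112 123 153 155]
 [154 153 147 103 104 106 108 110 111 112 114 141 153 149]
 [152 149 149 110 106 107 108 110 112 114 116 149 149 150]
 [151 151 148 142 108 108 109 112 112 115 146 150 151 149]
 [150 145 139 137 138 131 113 116 125 149 152 149 144 144]
 [142 139 140 139 139 151 148 150 152 150 145 144 146 141]
 [140 142 141 144 148 149 151 150 145 144 147 142 137 132]
 [143 137 136 148 151 150 148 144 147 145 139 134 135 143]
 [133 142 150 151 147 144 147 147 141 136 135 133 146 155]]
```

>>> jog_arm(plan=[[[0, 0, 0], [0.001, 0, 0.03], 0.055], [[0, 0, 0], [0.001, 0, 0.06], 0.055], [[0, 0, 0], [0.001, 0, 0.09], 0.055], [[0, 0, 0], [0.001, 0, 0.106], 0.055], [[0, 0, 0], [0.001, 0, 0.11], 0.055], [[0, 0, 0], [0.001, 0, 0.11], 0.055], [[0, 0, 0], [0.001, 0, 0.11], 0.055]])

```text
clock: 19.8
position: [0.46, -0.1188, 0.0127]
ee_rot: [0.223, 0.975, 0.0, 0.001]
ft_force: [0.2, -0.2, -0.1]
grip_width: 0.645
grasp_force: 0.0
```

```bash
python3 cap.py c2 75 | head -1
```

```text
(np.float64(317.1835973154033), np.float64(344.72437754456075)) [316.7 344.2  78.9  91.8] [ 0.4592 -0.1197  0.028 ] tcp [ 0.4602 -0.1189  0.0129] 19.85 [ 0.0005 -0.0011 -0.0151]
```

Centred; close at TCP z of about 9 mm and lift.

>>> jog_arm(plan=[[[0, 0, 0], [0.0005, -0.001, 0.004], 0.05], [[0, 0, 0], [0.0005, -0.001, 0.004], 0.02], [[0, 0, 0], [0.0005, -0.001, 0.004], 0.02], [[0, 0, 0], [0.0005, -0.001, 0.004], 0.02], [[0, 0, 0], [0.0005, -0.001, 0.004], 0.02], [[0, 0, 0], [0.0005, -0.001, 0.004], 0.02], [[0, 0, 0], [0.0005, -0.001, 0.004], 0.02], [[0, 0, 0], [0.0005, -0.001, 0.004], 0.02]], force=50)

```text
clock: 20.52
position: [0.4582, -0.1199, 0.0081]
ee_rot: [0.223, 0.975, 0.0, 0.0]
ft_force: [-2.8, 1.5, 8.4]
grip_width: 0.382
grasp_force: 48.9
```

>>> jog_arm(plan=[[[0, 0, 0], [0, 0, -0.02], 0.02], [[0, 0, 0], [0, 0, -0.06], 0.02], [[0, 0, 0], [0, 0, -0.1], 0.02], [[0, 0, 0], [0, 0, -0.14], 0.02], [[0, 0, 0], [0, 0, -0.18], 0.02], [[0, 0, 0], [0, 0, -0.22], 0.02], [[0, 0, 0], [0, 0, -0.255], 0.02], [[0, 0, 0], [0, 0, -0.255], 0.02]])

```text
clock: 21.18
position: [0.4604, -0.1207, 0.2692]
ee_rot: [0.223, 0.975, 0.002, 0.005]
ft_force: [0.9, -0.1, -0.1]
grip_width: 0.384
grasp_force: 49.9
```

>>> jog_arm(plan=[[[0, 0, 0], [0.075, 0.28, 0], 0.02], [[0, 0, 0], [0.075, 0.28, 0], 0.02], [[0, 0, 0], [0.075, 0.28, 0], 0.02], [[0, 0, 0], [0.075, 0.28, 0], 0.02], [[0, 0, 0], [0.075, 0.28, 0], 0.02], [[0, 0, 0], [0.075, 0.28, 0], 0.02], [[0, 0, 0], [0.075, 0.28, 0], 0.02], [[0, 0, 0], [0.075, 0.28, 0], 0.02]])

```text
clock: 21.85
position: [0.5111, 0.1738, 0.2615]
ee_rot: [0.218, 0.976, 0.001, -0.001]
ft_force: [-1.0, 1.4, -1.2]
grip_width: 0.38
grasp_force: 49.9
```

>>> jog_arm(plan=[[[0, 0, 0], [0.031, 0.107, 0], 0.02], [[0, 0, 0], [0.031, 0.107, 0], 0.02], [[0, 0, 0], [0.031, 0.107, 0], 0.02], [[0, 0, 0], [0.031, 0.107, 0], 0.02], [[0, 0, 0], [0.031, 0.107, 0], 0.02], [[0, 0, 0], [0.031, 0.107, 0], 0.02], [[0, 0, 0], [0.031, 0.107, 0], 0.02]])

```text
clock: 22.43
position: [0.531, 0.2731, 0.2627]
ee_rot: [0.224, 0.975, 0.0, 0.0]
ft_force: [0.1, -0.7, -0.2]
grip_width: 0.382
grasp_force: 50.0
```

>>> jog_arm(plan=[[[0, 0, 0], [0, 0, 0.02], 0.02], [[0, 0, 0], [0, 0, 0.03], 0.02], [[0, 0, 0], [0, 0, 0.035], 0.02], [[0, 0, 0], [0, 0, 0.04], 0.02], [[0, 0, 0], [0, 0, 0.045], 0.02], [[0, 0, 0], [0, 0, 0.047], 0.02], [[0, 0, 0], [0, 0, 0.047], 0.02]])

```text
clock: 23.02
position: [0.5306, 0.2745, 0.2151]
ee_rot: [0.223, 0.975, -0.0, -0.0]
ft_force: [-0.4, 1.1, 0.4]
grip_width: 0.38
grasp_force: 50.0
```

>>> jog_arm(plan=[[[0, 0, 0], [0, 0, 0.0015], 0.02], [[0, 0, 0], [0, 0, 0.003], 0.02], [[0, 0, 0], [0, 0, 0.003], 0.02]])

```text
clock: 23.27
position: [0.5307, 0.2747, 0.2123]
ee_rot: [0.223, 0.975, 0.0, 0.0]
ft_force: [-0.4, -0.2, -0.4]
grip_width: 0.382
grasp_force: 50.0
```

>>> jog_arm(plan=[[[0, 0, 0], [0, -0.0005, 0.0015], 0.02], [[0, 0, 0], [0, -0.0005, 0.003], 0.02], [[0, 0, 0], [0, -0.0005, 0.003], 0.02]])

```text
clock: 23.52
position: [0.5303, 0.2741, 0.209]
ee_rot: [0.223, 0.975, -0.0, -0.0]
ft_force: [-0.7, -0.2, -1.1]
grip_width: 0.382
grasp_force: 50.0
```

>>> jog_arm(plan=[[[0, 0, 0], [0, 0, 0.001], 0.02], [[0, 0, 0], [0, 0, 0.002], 0.02], [[0, 0, 0], [0, 0, 0.002], 0.02]])

```text
clock: 23.77
position: [0.5304, 0.2743, 0.2073]
ee_rot: [0.223, 0.975, 0.0, -0.0]
ft_force: [0.5, 0.1, 1.2]
grip_width: 0.382
grasp_force: 50.1
```

>>> jog_arm(plan=[[[0, 0, 0], [0, 0, 0.001], 0.02], [[0, 0, 0], [0, 0, 0.0015], 0.02], [[0, 0, 0], [0, 0, 0.0015], 0.02]])

```text
clock: 24.02
position: [0.5306, 0.2744, 0.2063]
ee_rot: [0.223, 0.975, 0.0, 0.0]
ft_force: [-1.3, -0.5, 4.4]
grip_width: 0.378
grasp_force: 50.4
```

>>> jog_arm(plan=[[[0, 0, 0], [0, 0, 0.001], 0.02], [[0, 0, 0], [0, 0, 0.001], 0.02], [[0, 0, 0], [0, 0, 0.001], 0.02]])

```text
clock: 24.27
position: [0.5303, 0.2742, 0.2047]
ee_rot: [0.223, 0.975, 0.0, -0.0]
ft_force: [-0.9, 0.4, 2.1]
grip_width: 0.378
grasp_force: 50.1
```

>>> jog_arm(plan=[[[0, 0, 0], [0, 0, 0.0005], 0.02], [[0, 0, 0], [0, 0, 0.001], 0.02], [[0, 0, 0], [0, 0, 0.001], 0.02]])

```text
clock: 24.52
position: [0.5304, 0.2742, 0.2037]
ee_rot: [0.223, 0.975, 0.0, -0.0]
ft_force: [-0.5, 0.8, 2.2]
grip_width: 0.382
grasp_force: 50.1
```

>>> jog_arm(plan=[[[0, 0, 0], [0, 0, 0.0005], 0.02], [[0, 0, 0], [0, 0, 0.001], 0.02], [[0, 0, 0], [0, 0, 0.001], 0.02]])

```text
clock: 24.77
position: [0.5305, 0.2742, 0.203]
ee_rot: [0.223, 0.975, 0.0, 0.0]
ft_force: [-1.4, 0.2, 4.2]
grip_width: 0.384
grasp_force: 50.3
```

>>> jog_arm(plan=[[[0, 0, 0], [0, 0, 0.0005], 0.02], [[0, 0, 0], [0, 0, 0.001], 0.02], [[0, 0, 0], [0, 0, 0.001], 0.02]])

```text
clock: 25.02
position: [0.5306, 0.2742, 0.2023]
ee_rot: [0.223, 0.975, 0.0, 0.0]
ft_force: [-1.6, 0.0, 6.4]
grip_width: 0.38
grasp_force: 50.6
```

>>> jog_arm(plan=[[[0, 0, 0], [0, 0, 0.0005], 0.02], [[0, 0, 0], [0, 0, 0.001], 0.02], [[0, 0, 0], [0, 0, 0.001], 0.02]])

```text
clock: 25.27
position: [0.5307, 0.2742, 0.2016]
ee_rot: [0.223, 0.975, 0.0, 0.0]
ft_force: [-2.5, -0.0, 8.1]
grip_width: 0.382
grasp_force: 50.8
```

>>> jog_arm(plan=[[[0, 0, 0], [0, 0, 0.0005], 0.02], [[0, 0, 0], [0, 0, 0.001], 0.02], [[0, 0, 0], [0, 0, 0.001], 0.02]])

```text
clock: 25.52
position: [0.5306, 0.274, 0.2005]
ee_rot: [0.223, 0.975, 0.0, 0.0]
ft_force: [-1.7, -0.9, 8.2]
grip_width: 0.379
grasp_force: 50.7
```

>>> jog_arm(plan=[[[0, 0, 0], [0, 0, 0.0005], 0.02], [[0, 0, 0], [0, 0, 0.001], 0.02], [[0, 0, 0], [0, 0, 0.001], 0.02]])

```text
clock: 25.77
position: [0.5308, 0.2741, 0.2]
ee_rot: [0.223, 0.975, 0.0, 0.0]
ft_force: [-3.4, -1.6, 12.7]
grip_width: 0.384
grasp_force: 51.1
```

>>> jog_arm(plan=[[[0, 0, 0], [0, 0, 0.0004], 0.02], [[0, 0, 0], [0, 0, 0.0007], 0.02], [[0, 0, 0], [0, 0, 0.0007], 0.02]])

```text
clock: 26.02
position: [0.531, 0.2741, 0.1996]
ee_rot: [0.223, 0.975, 0.001, 0.001]
ft_force: [-3.0, -2.2, 13.7]
grip_width: 0.381
grasp_force: 51.2
```

>>> jog_arm(plan=[[[0, 0, 0], [0, 0, 0.0004], 0.02], [[0, 0, 0], [0, 0, 0.0004], 0.02], [[0, 0, 0], [0, 0, 0.0004], 0.02]])

```text
clock: 26.27
position: [0.531, 0.2741, 0.1994]
ee_rot: [0.223, 0.975, 0.001, 0.001]
ft_force: [-3.8, -1.0, 14.6]
grip_width: 0.382
grasp_force: 51.3
```

>>> jog_arm(plan=[[[0, 0, 0], [0.0004, 0, 0.0005], 0.02], [[0, 0, 0], [0.0004, 0, 0.0007], 0.02], [[0, 0, 0], [0.0004, 0, 0.0007], 0.02]])

```text
clock: 26.52
position: [0.5309, 0.2742, 0.1989]
ee_rot: [0.223, 0.975, 0.001, 0.001]
ft_force: [-2.8, -1.9, 15.8]
grip_width: 0.383
grasp_force: 51.4
```

>>> jog_arm(plan=[[[0, 0, 0], [0, 0, 0.0004], 0.02], [[0, 0, 0], [0, 0, 0.0004], 0.02], [[0, 0, 0], [0, 0, 0.0004], 0.02]])

```text
clock: 26.77
position: [0.5309, 0.2742, 0.1986]
ee_rot: [0.223, 0.975, 0.001, 0.001]
ft_force: [-3.2, -2.4, 16.0]
grip_width: 0.379
grasp_force: 51.5
```

>>> jog_arm(plan=[[[0, 0, 0], [0, 0, -0.002], 0.02], [[0, 0, 0], [0, 0, -0.0035], 0.02], [[0, 0, 0], [0, 0, -0.0035], 0.02]])

```text
clock: 27.02
position: [0.5303, 0.2741, 0.2006]
ee_rot: [0.223, 0.975, 0.0, 0.0]
ft_force: [-0.7, -0.4, 7.3]
grip_width: 0.38
grasp_force: 50.6
```

>>> jog_arm(plan=[[[0, 0, 0], [0, 0, -0.001], 0.02], [[0, 0, 0], [0, 0, -0.001], 0.02], [[0, 0, 0], [0, 0, -0.001], 0.02]])

```text
clock: 27.27
position: [0.5301, 0.2741, 0.2008]
ee_rot: [0.223, 0.975, -0.0, 0.0]
ft_force: [-0.0, -1.2, 1.3]
grip_width: 0.384
grasp_force: 50.2
```

>>> jog_arm(plan=[[[0, 0, 0], [0, 0, -0.0007], 0.02], [[0, 0, 0], [0, 0, -0.0007], 0.02], [[0, 0, 0], [0, 0, -0.0007], 0.02]])

```text
clock: 27.52
position: [0.5298, 0.2741, 0.2011]
ee_rot: [0.223, 0.975, -0.0, -0.0]
ft_force: [0.9, -0.7, -4.2]
grip_width: 0.383
grasp_force: 50.1
```

The pull meets resistance (-4 N), so the cap is held. Relax, release, withdraw and check.

>>> jog_arm(plan=[[[0, 0, 0], [0, 0, 0.0008], 0.02], [[0, 0, 0], [0, 0, 0.0008], 0.06], [[0, 0, 0], [0, 0, 0.0008], 0.06], [[0, 0, 0], [0, 0, 0.0008], 0.06], [[0, 0, 0], [0, 0, -0.02], 0.06], [[0, 0, 0], [0, 0, -0.06], 0.06], [[0, 0, 0], [0, 0, -0.1], 0.06], [[0, 0, 0], [0, 0, -0.1], 0.06]])

```text
clock: 28.18
position: [0.5323, 0.2754, 0.3103]
ee_rot: [0.223, 0.975, 0.004, 0.004]
ft_force: [1.8, -0.4, 1.3]
grip_width: 0.702
grasp_force: 0.0
```

>>> jog_arm(plan=[[[0, 0, 0], [-0.01, -0.12, -0.02], 0.06], [[0, 0, 0], [-0.01, -0.12, -0.02], 0.06], [[0, 0, 0], [-0.01, -0.12, -0.02], 0.06], [[0, 0, 0], [-0.01, -0.12, -0.02], 0.06], [[0, 0, 0], [-0.01, -0.12, -0.02], 0.06], [[0, 0, 0], [-0.01, -0.12, -0.02], 0.06]])

```text
clock: 28.68
position: [0.4868, 0.1626, 0.3221]
ee_rot: [0.223, 0.975, 0.001, 0.0]
ft_force: [-0.6, 1.0, 0.2]
grip_width: 0.701
grasp_force: 0.0
```

```bash
python3 - <<'E'
from h import *
c=snap('wrist','f1');s=snap('scene','f2');o=get_obs();print(o['position'],o['ft_force'],o['clock'])
u,v=proj(c,(.531,.273,.2)).astype(int);print(u,v)
U,V=proj(s,(.531,.273,.2)).astype(int)
a=c['img'][v-50:v+50,u-50:u+50];b=s['img'][V-40:V+40,U-40:U+40]
cv2.imwrite('pics/fz.png',np.hstack([cv2.resize(x,(400,400),interpolation=2) for x in(a,b)])[...,::-1])
E
```

```text
[0.48682194 0.16322187 0.32145612] [ 0.43430571  0.89308297 -0.31901921] 28.7833
497 218
```

View pics/fz.png

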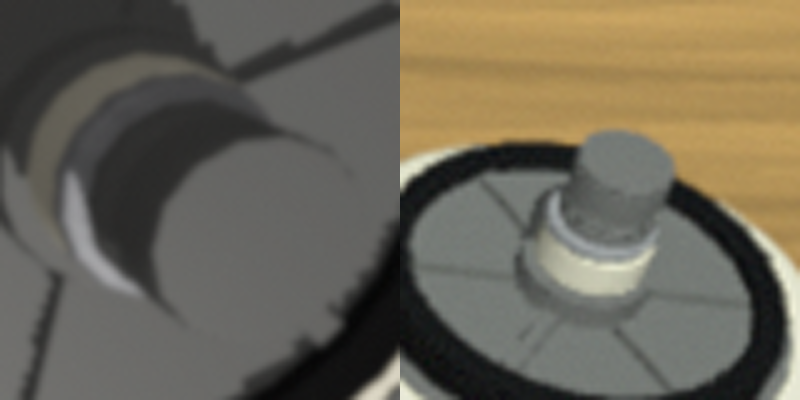

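Both close-ups show the spacer on the hub, the washer on it and the cap upright on top (cap top near pixel (500,225) in the wrist view). The gripper is clear.

```bash
python3 -c "
from workcell import *
print(hand_in())"
```

```text
the job is handed in; nothing more can be done
None
```

The spacer, washer and cap are on the axle in that order; after about 16 N of push the cap held against a 4 N pull, so I released it, withdrew the arm and handed the job in at about 29 s.

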